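Set the stencil press's stop post and hold its frame at the balance point

TASK

Get the small stencil press on the work table ready: slip the two loose metal rings over its bare post, the wide ring first and then the narrow one on top of it, both pushed fully home. Then take the leaning stencil frame by the round bar at its free edge, swing it up to its balance point, where it stands straight up over its hinge, and finish while still gripping it there at rest; do not let it fall back, or swing it past the balance point and down over the canvas. Leave everything else on the table where it is.

Things in the scene. Friction and masses are not known exactly. Their poses are not given: they have to be found in the camera images.
- press: Fixed stencil press: plywood board 270 x 240 x 20 mm carrying a canvas block 120 x 140 mm, top 50 mm above the table. Origin: centre of the board's underside, on the table; x roughly away from the robot, y roughly to its left (yaw within 0.25 rad). Two steel posts at (-100,-30) and (100,-30) mm: the near one (-100) is bare, the far one already has its rings, fixed, as the finished example.
- post_foot (a point): Foot of the bare post, on its axis at the board's top face, 20 mm above the table; axes parallel to the press's. The post is 15 mm in diameter and 50 mm tall above this point (its top 5 mm tapers to 9 mm).
- leaf_hinge (a point): Middle of the hinge line of the stencil frame, 66 mm above the table; the hinge runs along the press's x.
- leaf (a joint): Angle of the stencil frame, rad: 0 flat over the canvas; 1.571 straight up, its balance point; 2.25 leaning back on its stop, where it starts. Hinge nearly frictionless: let go, the frame (0.3 to 0.55 kg) falls to one side. At angle q a point r from the hinge lies at y = 105 mm - r cos q, z = 66 mm + r sin q in the press's frame; so the frame leans towards the press's +y.
- leaf_bar (a point): Middle of the round steel bar (12 mm thick, 118 mm long, parallel to the hinge) at the stencil frame's free edge, 200 mm from the hinge. Two 8 mm rods, 55 mm either side of this point, join it to the wooden frame (160 mm wide, 20 mm thick, its edge 35 mm from the bar's centre, a clear stiff sheet in it). The bar can turn between gripper pads as the frame swings.
- wide_ring: Loose aluminium ring, outside diameter 46 mm, bore 18 mm, height 18 mm, about 65 g, lying flat on the table beside the press. Origin: centre of its underside; z along its axis. Its place: at the foot of the bare post, underside on the board.
- narrow_ring: Loose aluminium ring, outside diameter 32 mm, bore 18 mm, height 18 mm, about 28 g, lying flat on the table; it may lie nearer or farther than the wide one. Origin: centre of its underside; z along its axis. Its place: on the post on top of the wide ring, underside 18 mm above the board.
- sanding_block: Bystander: cork block 36 x 70 x 28 mm lying between the two rings. Origin: centre of underside.
- tape_roll: Bystander: roll of paper tape, 96 mm across, 25 mm high. Origin: centre of underside.
- ink_jar: Bystander: green glass jar, 64 mm across, 85 mm high. Origin: centre of underside.
- brush_bowl: Bystander: blue bowl, 116 mm across, 60 mm high. Origin: centre of underside.
- mug: Bystander: white mug, 80 mm across, 90 mm high. Origin: centre of underside.
- brush: Bystander: paint brush lying flat near the robot. Origin: on its underside.
- palette_knife: Bystander: palette knife lying flat beyond the press. Origin: on its underside.

How it is judged:
By the outcome, as a careful person would: the job done as asked, in the order asked, and still so for the second after the job is handed in, while the arm keeps its last pose, push and grip.
It also fails if it takes over 69 s, if anything falls off the work surface, if the arm or the gripper's body presses on something with over 40 N, if the wrist force passes 120 N, or if a joint passes its speed limit or range.

ROBOT

A 6-joint arm with a two-finger parallel gripper is mounted at the origin on the work surface. World frame = base frame: x ahead of the robot, y to its left, z up, the work surface at z = 0. Lengths are in m, angles in rad, forces in N, time in s.
With the tool pointing down it reaches from about 0.275 to 0.85 m from the base axis. Payload 5.2 kg.
Tool frame: the origin (TCP) lies on the centre line of the jaws, within the pads' length; the fingertips stand 25 mm ahead of it and the grasp point (between the pads) lies 6 mm ahead of it; z points along the fingers, y is the line along which they close (so a half turn about z gives the same grasp; the last joint's range is limited). The gripper opens to 85 mm and grips with 20 to 120 N. Pads are 22 mm wide; open, the fingers measure 114 mm over their backs; the gripper's body (76 mm by 85 mm) begins 54 mm behind the grasp point. The pads swing forward as they close: fully open they stand 13 mm farther back than shut.
Start: joints at [-1.412, 0.259, 1.535, -0, 1.348, -0.203], TCP at [0.195, -0.514, 0.256] pointing down, gripper open.
Joint ranges: [-3.14, 3.14], [-0.91, 2.08], [0.19, 2.58], [-1.22, 4.36], [0.22, 2.71], [-3.12, 3.12]. Speed limits (rad/s): [2.57, 2.57, 3.14, 3.14, 3.14, 3.14].

INTERFACE

Orientations are given as a unit quaternion [w, x, y, z].
In Python, from rig import ctrl gives the robot as it stands. Calls block until the motion is done:
- ctrl.goto(position, orientation): joint-space move of the TCP to a pose.
- ctrl.move_l(position, attitude=None, v=0.15, contact_N=None): straight line of the TCP; attitude=None keeps the orientation; v is the mean speed in m/s. With contact_N (N) it stops when the force on the tool has changed by that much, and returns True; else False.
- ctrl.movej(angles): joint-space move.
- ctrl.gripper_open() and ctrl.clamp(grip_force=None): open the fingers fully, or close them until they stop; grip_force is the grip in N (None keeps the last).
- ctrl.hold(seconds).
- ctrl.inverse_kinematics(position, orientation): joint angles nearest the present ones, or None.
- ctrl.get_state(): the state.
- ctrl.get_image(name): name is "scene" or "top" or "wrist"; returns the picture (400x640x3 uint8, red, green, blue); there is no depth.
- ctrl.camera_model(name): a dict with "K" (3x3 intrinsics, pixels), "view" (4x4, takes a point from world to camera coordinates); the wrist camera has in their place "mount" (4x4, takes a point from camera to tool coordinates, whose origin is the TCP and whose axes are the flange's). Camera axes: x right, y up, looking along -z (the intrinsics and any distortion apply to the point x, -y, -z); pixel columns grow to the right and rows downward; lengths in m; the calibration is good to about 2 mm. A picture is of the moment at which its call begins: read the wrist's pose just before it. camera_model takes no time and is no camera call.
A pose or a line that the arm cannot do raises ctrl.Unreachable and nothing moves.
- ctrl.hand_in(): hands the job in; it is judged then, once.
Trained networks look in the newest picture that a camera, given by its name, has taken for a name from the list of things; names that differ only in an ending like _2 or _b are one class to them, and where a whole thing is asked for, a point or a joint stands for the part that bears it (a point fixed in the world has none). Each returns a list of dicts, best first, with "conf" (0 to 1); they miss things now and then, are a little off and sometimes report something else, mostly with a low value. They report only what shows in the picture. A call takes as long as a camera call.
- ctrl.search_frame(camera, label): "xyz" ([x, y, z] in m, in world coordinates, good to about 4 mm: the middle of the surface that is visible of it).
- ctrl.landmark_of(camera, label): "xyz" ([x, y, z] in m, in world coordinates, good to about 4 mm: a listed point, or the origin of a listed thing).
The state is a dict: "t": time; "qpos": joint angles; "qd": joint speeds; "joint_torque": joint torques, N m; "eef_pos": TCP position; "ee_rot": TCP orientation; "wrist_force": force on the tool from outside, world axes, zero at the start; "moment": the same for the moment, N m; "grip_width": finger opening in m; "gripper_force": force on a finger pad.
Only numpy, scipy, OpenCV 4.12 (cv2) and the standard library are available. Lean on these libraries where they do the work, as an engineer would, in place of code of your own. Each camera call takes 0.05 s, during which the arm holds its last target. There are 200 camera calls.

## Working session

There is one attempt and no reset: what is moved stays moved. The work goes in short steps, each a Python script; the robot and the scene stay as the last script left them, time stands still between calls to the robot, and variables do not carry over. Pictures are saved under pics/ and viewed, at most 10 in all, crops included, and the job is handed in when it is done.

```bash
ls; mkdir -p pics; python3 - <<'E'
from rig import ctrl
import cv2,numpy as np
ims=[]
for c in("scene","top"):
    im=ctrl.get_image(c); cv2.imwrite(f"pics/{c}0.png",im[:,:,::-1])
    for n in["press","post_foot","leaf_hinge","leaf_bar","wide_ring","narrow_ring","sanding_block","tape_roll","ink_jar","brush_bowl","mug","brush"]:
        print(c,n,[(np.round(d["xyz"],4).tolist(),round(d["conf"],2)) for d in ctrl.landmark_of(c,n)[:2]])
print(ctrl.camera_model("wrist"));print(ctrl.get_state())
E
```

```text
pics
scene press [([0.545, 0.0129, -0.0046], 0.58), ([0.3884, -0.4388, 0.0024], 0.46)]
scene post_foot [([0.4406, -0.0044, 0.0206], 0.6)]
scene leaf_hinge [([0.5528, 0.1138, 0.0638], 0.7), ([0.6555, -0.4271, 0.0031], 0.15)]
scene leaf_bar [([0.5728, 0.2382, 0.2201], 0.8)]
scene wide_ring [([0.4493, -0.2547, -0.0045], 0.58), ([0.7876, -0.1191, -0.0019], 0.23)]
scene narrow_ring [([0.6099, -0.289, -0.0009], 0.54)]
scene sanding_block [([0.5341, -0.2952, 0.0039], 0.88)]
scene tape_roll [([0.5319, -0.4434, 0.0049], 0.6)]
scene ink_jar [([0.3884, -0.441, 0.0005], 0.96)]
scene brush_bowl [([0.6559, -0.4269, 0.0022], 0.88)]
scene mug [([0.3609, 0.4092, -0.0022], 0.59)]
scene brush [([0.3229, -0.1974, 0.0018], 0.63)]
top press [([0.5404, 0.0109, -0.0015], 0.63), ([0.3941, -0.4393, -0.0003], 0.53)]
top post_foot [([0.4391, -0.0, 0.0241], 0.93)]
top leaf_hinge [([0.5575, 0.1147, 0.0673], 0.56)]
top leaf_bar [([0.5707, 0.2402, 0.2188], 0.67), ([0.535, -0.2973, 0.0002], 0.28)]
top wide_ring [([0.4554, -0.2516, 0.0021], 0.75)]
top narrow_ring [([0.6076, -0.2888, -0.0006], 0.5)]
top sanding_block 
[... 873 characters left out ...]
os': array([-1.41180752e+00,  2.58595716e-01,  1.53500522e+00,  1.85761796e-05,
        1.34798805e+00, -2.02796394e-01]), 'qd': array([ 7.90804085e-04,  3.49997724e-05,  1.34851775e-03,  2.91885715e-04,
       -1.33835626e-03, -1.52626947e-03]), 'joint_torque': array([-1.17586937e-03, -4.45935988e+01, -2.90891165e+01, -3.08670324e-04,
        8.35438095e-04,  1.63945231e-05]), 'eef_pos': array([ 0.19470011, -0.51439266,  0.25630995]), 'ee_rot': array([2.03104051e-06, 9.83683868e-01, 1.79905662e-01, 9.01617783e-06]), 'wrist_force': array([ 0.60734788, -0.71645142,  0.66965455]), 'moment': array([-0.00039995,  0.00252477,  0.03061001]), 'gripper_force': 0.0, 'grip_width': 0.08571437652872824}
```

View pics/scene0.png

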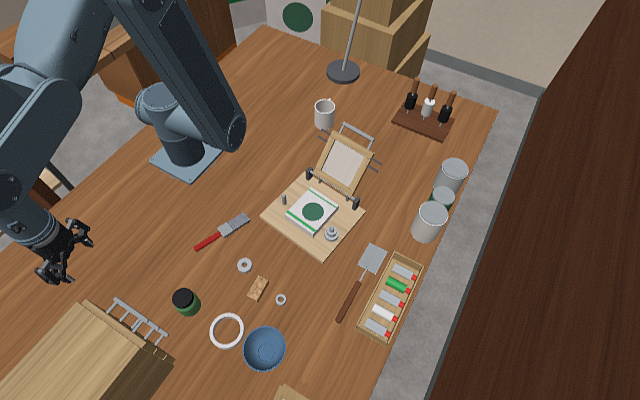

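View pics/top0.png

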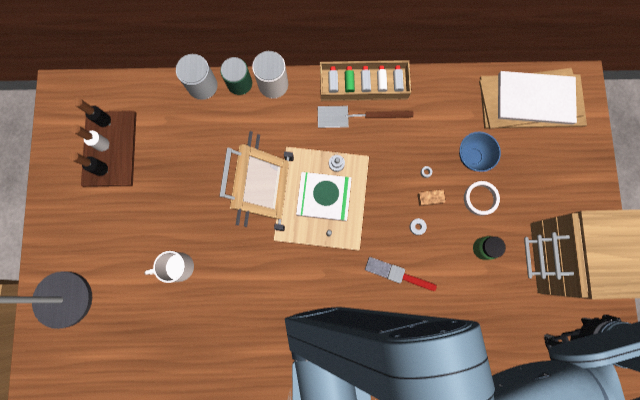

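Scene view: wide ring at (244,265), cork block (258,288), narrow ring (281,299), bare post (283,199), frame bar (357,130). The landmarks agree with each other, with press yaw ≈ -0.117. Next: closer wrist views over the post and both rings.

```bash
cat > h.py <<'E'
from rig import ctrl
import cv2,numpy as np
from scipy.spatial.transform import Rotation as R
YAW=-0.117
def down(th=YAW): return [0,np.cos(th/2),np.sin(th/2),0]
def rot(q): return R.from_quat([q[1],q[2],q[3],q[0]]).as_matrix()
def snap(name):
    s=ctrl.get_state(); im=ctrl.get_image("wrist"); cv2.imwrite(f"pics/{name}.png",im[:,:,::-1])
    T=np.eye(4);T[:3,:3]=rot(s["ee_rot"]);T[:3,3]=s["eef_pos"]
    np.save(f"pics/{name}.npy",T); return im
def ray(name,uv,z):
    m=ctrl.camera_model("wrist");T=np.load(f"pics/{name}.npy")@m["mount"]
    k=np.linalg.solve(m["K"],[uv[0],uv[1],1]); d=T[:3,:3]@[k[0],-k[1],-k[2]]
    return T[:3,3]+d*(z-T[2,3])/d[2]
def net(l,cam="wrist"):
    print(l,[(np.round(d["xyz"],4).tolist(),round(d["conf"],2)) for d in ctrl.landmark_of(cam,l)[:2]])
E
python3 - <<'E'
from h import *
for n,p,l in[("post",[.44,-.003,.212],"post_foot"),("narrow",[.608,-.289,.16],"narrow_ring"),("wide",[.452,-.253,.16],"wide_ring")]:
    ctrl.goto(p,down()); ctrl.hold(.2); snap(n); net(l)
    if n=="post": net("press");net("leaf_hinge")
    s=ctrl.get_state();print(s["t"],s["eef_pos"],s["qpos"].round(2))
ims=[cv2.imread(f"pics/{n}.png")[100:400,190:450] for n in("post","narrow","wide")]
cv2.imwrite("pics/three.png",np.hstack(ims))
E
```

```text
post_foot [([0.4414, -0.0036, 0.0227], 0.94), ([0.3218, -0.1991, 0.0019], 0.49)]
press [([0.5463, 0.0119, 0.0025], 0.92)]
leaf_hinge [([0.5522, 0.1196, 0.0703], 0.94)]
3.75 [ 0.44003751 -0.00322725  0.21198319] [-0.26  0.1   1.85  0.    1.19  1.43]
narrow_ring [([0.6115, -0.2865, -0.001], 0.64)]
5.3167 [ 0.60821664 -0.2881045   0.16074452] [-0.61  0.54  1.34  0.    1.26  1.08]
wide_ring [([0.4568, -0.2573, -0.001], 0.79)]
6.3 [ 0.45274662 -0.25324897  0.15978602] [-0.73  0.29  1.75  0.    1.11  0.96]
```

View pics/three.png

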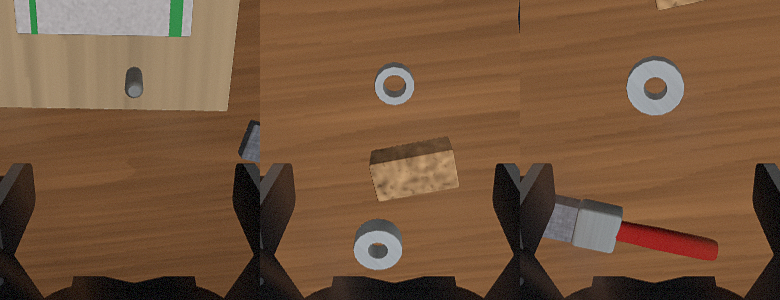

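The crops show the post top at about full-image (324,188), the narrow ring at (324,184) and the wide ring at (325,186). I'll fit these accurately.

```bash
python3 - <<'E'
from h import *
for n,c,z,r in[("post",(324,188),.07,16),("narrow",(324,184),.018,26),("wide",(325,186),.018,36)]:
    im=cv2.imread(f"pics/{n}.png"); x0,y0=c[0]-r,c[1]-r
    p=im[y0:y0+2*r,x0:x0+2*r]; hsv=cv2.cvtColor(p,cv2.COLOR_BGR2HSV)
    m=((hsv[...,1]<45)&(hsv[...,2]>(110 if n!="post" else 60))).astype(np.uint8)
    cs,_=cv2.findContours(m,cv2.RETR_EXTERNAL,cv2.CHAIN_APPROX_NONE)
    k=max(cs,key=cv2.contourArea); e=cv2.fitEllipse(cv2.convexHull(k))
    uv=(e[0][0]+x0,e[0][1]+y0); print(n,np.round(uv,1),np.round(e[1],1),round(e[2]),"bbox",cv2.boundingRect(k),ray(n,uv,z).round(4))
    if n=="post":
        b=cv2.boundingRect(k);print(hsv[:,r,2],hsv[:,r,1]);print(hsv[18,:,2])
    cv2.imwrite(f"pics/z_{n}.png",cv2.resize(np.hstack([p,cv2.cvtColor(m*255,cv2.COLOR_GRAY2BGR)]),None,fx=256/r/2,fy=256/r/2,interpolation=0))
cv2.imwrite("pics/zz.png",np.vstack([cv2.imread(f"pics/z_{n}.png")[:190+66] for n in("post","wide")]))
E
```

```text
post [324.1 183.4] [18.4 28.2] 2 bbox (7, 0, 18, 26) [ 0.4444 -0.0048  0.07  ]
[ 66  61  62  66  66  60  62  64  65  73  86  91  97 109 126 123 122 123
 123 121 126 122 123 122 117  77 148 153 151 150 149 152] [42 29 62 46 42 47 45 44 39 28 24 20 18  9  6  6  2  8  2  2  6  4  8  2
  9 10 91 85 91 85 89 82]
[156 158 151 151 153 157 160  62  66  70 115 129 124 125 121 121 123 124
 121 126 123 124 118 109  92 138 158 153 152 155 154 155]
narrow [324.1 185.5] [37.7 39.4] 85 bbox (7, 9, 39, 38) [ 0.6107 -0.2887  0.018 ]
wide [324.9 187.4] [54.8 57.5] 87 bbox (7, 10, 58, 55) [ 0.4542 -0.2551  0.018 ]
```

View pics/zz.png

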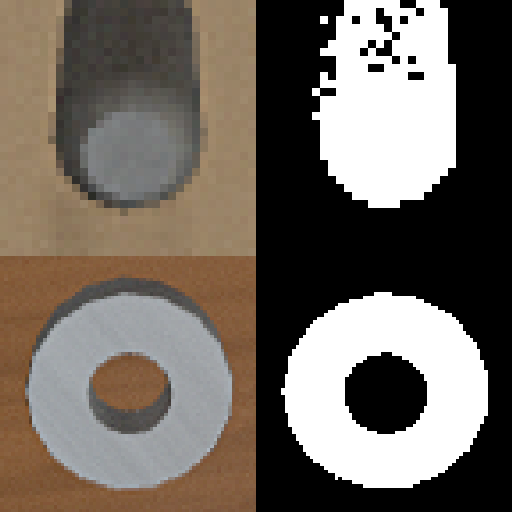

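```bash
python3 - <<'E'
from h import *
print("post",ray("post",(323.8,190.7),.07).round(4))
p=ray("wide",(324.9,187.4),.018)
ctrl.move_l([p[0],p[1],.09],down(),v=.2)
ctrl.move_l([p[0],p[1],.028],v=.1,contact_N=15)
ctrl.clamp(30); s=ctrl.get_state();print(s["eef_pos"],s["grip_width"],s["gripper_force"],s["t"])
ctrl.move_l([p[0],p[1],.16],v=.25)
snap("heldw"); s=ctrl.get_state();print(s["eef_pos"],s["wrist_force"],s["t"])
E
```

```text
post [ 0.4385 -0.0039  0.07  ]
[ 0.45450531 -0.25535323  0.0288217 ] 0.04415605842366901 30.262393970042467 8.0333
[ 0.45318164 -0.25420283  0.15823309] [ 0.81012769  0.05556286 -0.69892033] 8.7583
```

View pics/heldw.png

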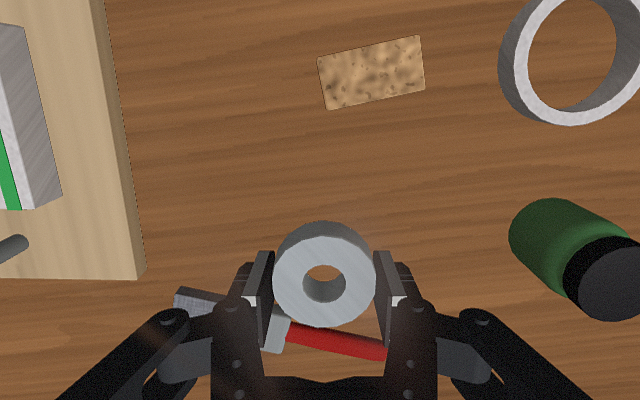

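Held wide ring shows at (324,282), flat and centred between the pads. Next I'll measure its offset in the tool frame and fit it on the post.

```bash
cat >> h.py <<'E'
def held(name,dz,c,r):
    "ring top centre, in world axes relative to TCP, as measured"
    im=cv2.imread(f"pics/{name}.png");x0,y0=c[0]-r,c[1]-r;p=im[y0:y0+2*r,x0:x0+2*r];hsv=cv2.cvtColor(p,cv2.COLOR_BGR2HSV)
    m=((hsv[...,1]<45)&(hsv[...,2]>140)).astype(np.uint8)
    m=cv2.morphologyEx(m,cv2.MORPH_OPEN,np.ones((5,5)))
    cs,_=cv2.findContours(m,cv2.RETR_EXTERNAL,cv2.CHAIN_APPROX_NONE)
    e=cv2.fitEllipse(cv2.convexHull(max(cs,key=cv2.contourArea)));uv=(e[0][0]+x0,e[0][1]+y0)
    t=np.load(f"pics/{name}.npy")[:3,3];o=ray(name,uv,t[2]-dz)-t
    print(name,np.round(uv,1),np.round(e[1],1),o.round(4));return o
E
python3 - <<'E'
from h import *
o=held("heldw",.0108,(324,282),56)
post=ray("post",(323.8,190.7),.07)
x,y=post[:2]-o[:2]; print("target",x,y)
ctrl.goto([x,y,.16],down())
ctrl.move_l([x,y,.105],v=.1);ctrl.hold(.3)
s=ctrl.get_state();print(s["eef_pos"],s["t"]); snap("overw")
E
```

```text
heldw [323.7 281.5] [ 90.9 104.2] [-0.     -0.0002 -0.0108]
target 0.43850275451825443 -0.003689100923279306
[ 0.43879881 -0.00373928  0.10546945] 10.75
```

View pics/overw.png

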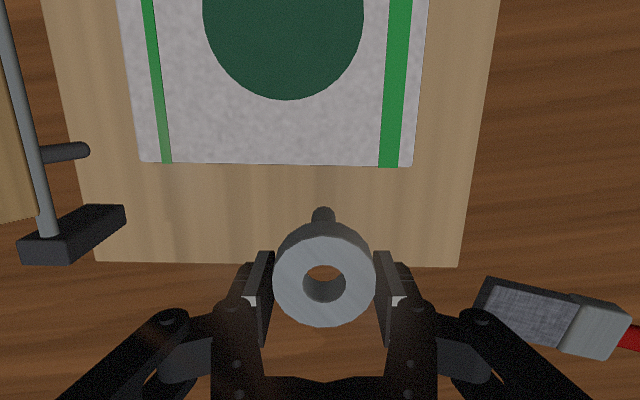

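Ring sits over the post (foot at (324,212), in line with the ring axis). Lowering with contact stop.

```bash
python3 - <<'E'
from h import *
p=ctrl.get_state()["eef_pos"]; x,y=.4385,-.0037
c=ctrl.move_l([x,y,.046],v=.04,contact_N=10)
s=ctrl.get_state();print(c,s["eef_pos"],s["wrist_force"],s["moment"],s["t"])
E
```

```text
True [ 0.43838305 -0.00367943  0.04880937] [-0.91778597  0.21974755  6.77225072] [-0.02114641  0.20747165  0.02092108] 12.0917
```

Contact exactly at the expected home height. Release, and fetch the narrow ring.

```bash
python3 - <<'E'
from h import *
ctrl.gripper_open(); ctrl.move_l([.4385,-.0037,.15],v=.25)
snap("afterw")
p=ray("narrow",(324.1,185.5),.018)
ctrl.goto([p[0],p[1],.10],down())
ctrl.move_l([p[0],p[1],.0288],v=.1,contact_N=15);ctrl.hold(.1)
ctrl.clamp(30); s=ctrl.get_state();print(s["eef_pos"],s["grip_width"],s["gripper_force"],s["t"]);z0=s["eef_pos"][2]
ctrl.move_l([p[0],p[1],.16],v=.25);ctrl.hold(.2)
snap("heldn"); o=held("heldn",z0-.018,(324,282),50)
post=ray("post",(323.8,190.7),.07)
x,y=post[:2]-o[:2]; print("target",x,y)
ctrl.goto([x,y,.17],down())
ctrl.move_l([x,y,.105],v=.1);ctrl.hold(.2)
s=ctrl.get_state();print(s["eef_pos"],s["t"]); snap("overn")
cv2.imwrite("pics/c1.png",np.vstack([cv2.imread("pics/afterw.png")[150:400],cv2.imread("pics/overn.png")[150:400]]))
E
```

```text
[ 0.61086261 -0.2888626   0.029167  ] 0.030029940129005166 29.908890444785357 15.975
heldn [323.7 280.9] [62.3 71.8] [ 0.     -0.0002 -0.0112]
target 0.43845444366094577 -0.003678473150978863
[ 0.43897822 -0.00381331  0.10563513] 19.1583
```

View pics/c1.png

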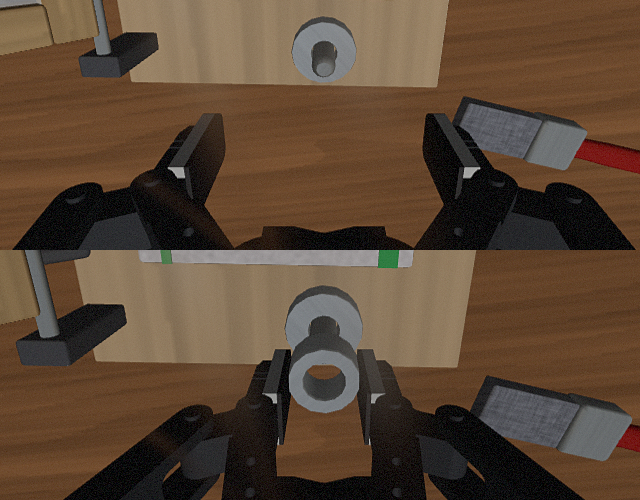

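The wide ring is on the post at (324,200); the narrow one is held right above it. Lower it, release, then go look at the bar.

```bash
python3 - <<'E'
from h import *
x,y=.4385,-.0037
c=ctrl.move_l([x,y,.0645],v=.04,contact_N=10)
s=ctrl.get_state();print(c,s["eef_pos"],s["wrist_force"],s["t"])
if abs(s["eef_pos"][2]-.0672)<.0015:
    ctrl.gripper_open(); ctrl.move_l([x,y,.16],v=.25); snap("aftern")
    ctrl.goto([x,y,.30],down(-.13))
    ctrl.goto([.5714,.2417,.33],down(-.13)); ctrl.hold(.2); snap("bar"); net("leaf_bar"); net("leaf_hinge")
    s=ctrl.get_state();print(s["eef_pos"],s["qpos"].round(2),s["t"])
    cv2.imwrite("pics/c2.png",np.vstack([cv2.imread("pics/aftern.png")[120:320],cv2.imread("pics/bar.png")]))
E
```

```text
True [ 0.43810938 -0.00360751  0.06706233] [-0.88863073  0.41179234  7.4704882 ] 20.0917
leaf_bar [([0.5746, 0.2416, 0.2208], 0.81), ([0.4374, -0.0057, 0.0215], 0.27)]
leaf_hinge [([0.5521, 0.1176, 0.0714], 0.95)]
[0.57148981 0.24077986 0.33045031] [ 0.22  0.35  1.23 -0.    1.56  1.92] 23.3
```

View pics/c2.png

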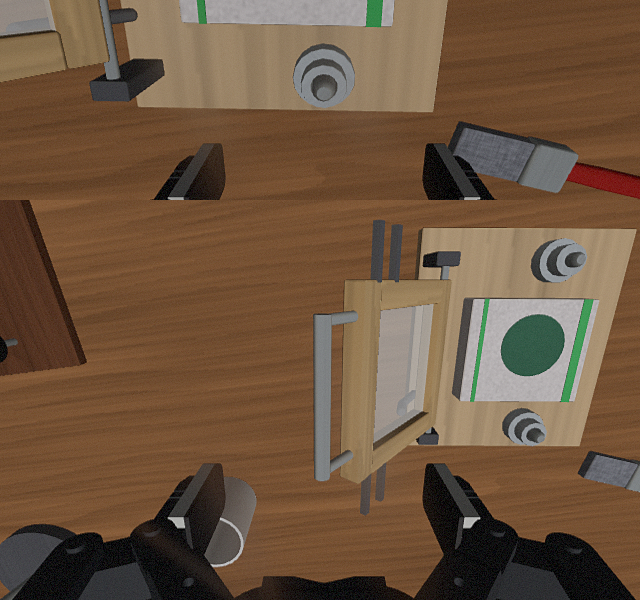

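Both rings are seated like the finished example. The bar runs vertically in the image from (323,115) to (322,278), midway between the open fingers. Grasp it.

```bash
python3 - <<'E'
from h import *
b=ray("bar",(322.3,196.5),.2216); print("bar",b.round(4))
yp=np.array([np.sin(.13),np.cos(.13),0])
s=ctrl.get_state()
tgt=np.array([.5714,.2417,0]); tgt+=yp*((b-tgt)@yp)*.7*np.array([1,1,0]); tgt[2]=.231
print("tgt",tgt)
print(ctrl.move_l([tgt[0],tgt[1],.231],v=.1,contact_N=8)); ctrl.hold(.1)
s=ctrl.get_state();print(s["eef_pos"],s["wrist_force"])
ctrl.clamp(40);ctrl.hold(.2)
s=ctrl.get_state();print(s["eef_pos"],s["grip_width"],s["gripper_force"],s["wrist_force"],s["t"])
snap("grip"); net("leaf_bar")
E
```

```text
bar [0.5764 0.2401 0.2216]
tgt [0.57131469 0.24104749 0.231     ]
False
[0.57173108 0.24115479 0.2319023 ] [-0.08604065 -0.86355048  0.57501428]
[0.57134159 0.24123081 0.23105112] 0.010514470034657811 38.91988277435303 [0.29737285 2.2609414  0.9066314 ] 25.4083
leaf_bar [([0.5735, 0.241, 0.2201], 0.81)]
```

View pics/grip.png

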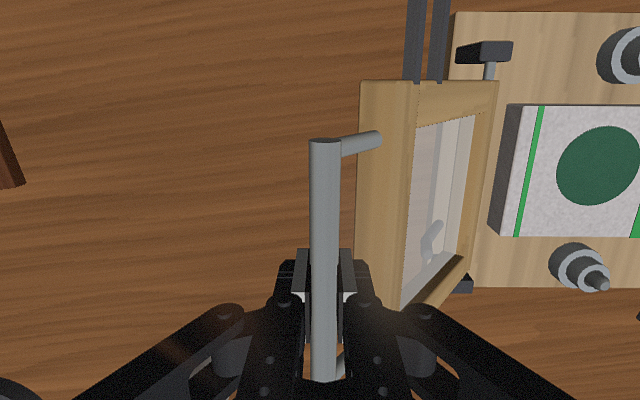

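Bar gripped between the pads at (323,310), well clear of the frame. The implied hinge agrees with the estimate to within 1 mm. Now the arc.

```bash
python3 - <<'E'
from h import *
yp=np.array([np.sin(.13),np.cos(.13),0]); e=np.array([0,0,1.])
p0=np.array([.5713,.2412,.231]); Q0=2.25
for q in np.linspace(Q0,np.pi/2,8)[1:]:
    p=p0+yp*.2*(np.cos(Q0)-np.cos(q))+e*.2*(np.sin(q)-np.sin(Q0))
    ctrl.move_l(p,v=.06); s=ctrl.get_state()
    print(round(q,2),(s["eef_pos"]-p).round(4),s["wrist_force"].round(1),round(s["grip_width"],4),round(s["t"],1))
    if np.linalg.norm(s["wrist_force"])>40: print("STOP");break
ctrl.hold(.5); snap("up"); s=ctrl.get_state(); print(s["eef_pos"],s["wrist_force"])
net("leaf_bar");net("leaf_hinge");net("post_foot")
for c in("scene","top"):
    im=ctrl.get_image(c);cv2.imwrite(f"pics/{c}1.png",im[:,:,::-1])
    for n in("leaf_bar","leaf_hinge","sanding_block","narrow_ring","wide_ring"): net(n,c)
cv2.imwrite("pics/c3.png",np.vstack([cv2.imread("pics/up.png")[:330],cv2.resize(cv2.imread("pics/scene1.png")[90:225,240:560],(640,270))]))
E
```

```text
2.15 [-0.0001 -0.0001  0.0004] [-1.2  3.6  1.2] 0.011 26.0
2.06 [-0.0001  0.0006  0.0004] [-1.8  5.4  3.9] 0.0102 26.5
1.96 [-0.0001  0.0003  0.0007] [-2.7  4.6  7.1] 0.0101 26.9
1.86 [-0.0002  0.0001  0.0007] [-2.8  4.6  6.9] 0.0107 27.4
1.76 [-0.0003 -0.0002  0.0002] [-3.3  2.9  5.1] 0.0102 27.9
1.67 [-0.0004 -0.0006  0.0002] [-3.9  1.1  6.5] 0.0106 28.4
1.57 [-0.0005 -0.0004 -0.0005] [-3.5  0.5  2.2] 0.0106 28.8
[0.55464239 0.11677033 0.27495169] [-3.93047005  2.26024853  0.21417271]
leaf_bar [([0.5571, 0.1179, 0.2664], 0.63)]
leaf_hinge [([0.4387, -0.005, 0.0212], 0.29)]
post_foot [([0.438, -0.0017, 0.0263], 0.72)]
leaf_bar [([0.5536, 0.1134, 0.2683], 0.75)]
leaf_hinge [([0.5558, 0.1143, 0.0629], 0.63)]
sanding_block [([0.5376, -0.2947, 0.001], 0.86), ([0.6552, -0.4245, 0.0027], 0.31)]
narrow_ring [([0.5534, 0.1185, 0.0616], 0.59), ([0.4392, -0.0038, 0.0353], 0.42)]
wide_ring [([0.4342, -0.0029, 0.0163], 0.55)]
leaf_bar [([0.5562, 0.1148, 0.2626], 0.77)]
leaf_hinge [([0.5574, 0.1153, 0.0668], 0.67)]
sanding_block [([0.5351, -0.2995, -0.0001], 0.89), ([0.4397, -0.0022, 0.0233], 0.51)]
narrow_ring [([0.4351, -0.0054, 0.0404], 0.59), ([0.3254, -0.1954, 0.0009], 0.46)]
wide_ring [([0.4417, -0.0014, 0.0192], 0.53), ([0.5362, -0.2939, 0.0002], 0.32)]
```

View pics/c3.png

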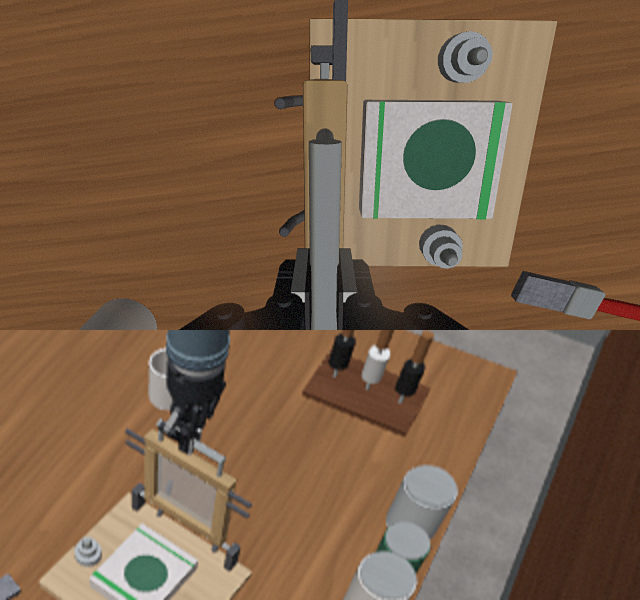

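The bar at (325,230) lies in line over the edge-on frame (304–347) and its hinge. The rings are home and the arm is at rest.

```bash
python3 -c "
from h import *
s=ctrl.get_state();print(abs(s['qd']).max(),s['gripper_force']);print(ctrl.hand_in())"
```

```text
0.0013150236540909045 41.216408014297485
the job is handed in; nothing more can be done
None
```

The job is handed in: the wide ring and then the narrow ring are fully home on the bare post, and the stencil frame is held at rest at its balance point, gripped by its bar, about 30 s into the 69 s limit.

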